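# Clock the hose tee on its seal and lock it with the catch

## Task

Screw the brass hose tee down (clockwise) until you feel it drag on the seal hidden in the boss, and leave it at the first place after that where its two outlets lie in line with the forked catch; do not crush the seal by going on past it. Then gently fold the catch down until it lies level with its two prongs astride the outlet, and let go. Leave the tape roll, the spark plug and the spanner where they are.

Things in the scene. Friction and masses are not known exactly. Their poses are not given: they have to be found in the camera images.
- block: Fixed metal manifold block: foot plate 110 x 200 x 16 mm, body 84 x 100 mm, its top at 52 mm. Origin on the worktop on the screw axis, z up. Its y axis is the line that the tee's outlets must lie along (either outlet to either side); the forked catch stands at its +y end.
- boss_centre (a point): Top centre of the block's round boss (52 mm diameter), 66 mm up. A rubber seal is hidden below; where in the turn the tee meets it differs each time and cannot be seen. Until then turning takes about 0.02 N m; from there on the seal drags: about 0.2 N m (at rest part relaxes: over half stays while creeping). It does not spring back. 3.6 rad past the first touch it is crushed.
- tee_top (a point): Centre of the top of the brass tee's wrench square; z up along the screw axis, y along the outlets. The square, 24 x 24 mm, 36 mm tall, flats along x and y, is the place to grip. Below it: hub (28 mm diameter) and the level run with both outlets, 110 mm long, 18 mm thick (ribs 21 to 22 mm), its axis 50 mm below this point.
- tee_centre (a point): Middle of the tee's run, on the screw axis; y along the outlets. The tee is already on its thread: clockwise seen from above it goes down 5 mm per turn. It starts 1.2 to 2.1 rad before its first line-up; the wanted place is either that or the next, half a turn later, according to the seal. A third line-up would crush the seal.
- catch_hinge (a point): Centre of the catch's hinge pin on the block, 90 mm from the screw axis along the block's +y, 103.5 mm above the worktop.
- catch_tip (a point): Middle of the free end of the catch arm, on the face that is uppermost when closed; 50 mm from the pin. The arm is a steel plate 6 mm thick, 26 mm wide, 42 mm wide at its end; two 6 mm prongs, 42 mm from the pin, 25.6 mm apart inside, stand out 22 mm from the other face to go down either side of the outlet.
- catch (a joint): Catch angle: 0 = level over the outlet, its end towards the tee; 1.57 = upright; starts at 1.8 to 2.2, leaning outwards (block's +y). Stiff hinge (0.05 N m), stays where left. Push it on its outer face, inwards, then down. Its prongs land on the outlet if that is over about 0.08 rad out of line.
- tape: Roll of black electrical tape, 62 mm diameter, 18 mm high, lying flat; bystander. Origin under its centre.
- plug: Spark plug 78 mm long, 22 mm thick, lying; bystander. Origin under its centre.
- spanner: Steel combination spanner 162 mm long, 30 mm wide, 7 mm thick, lying flat; bystander. Origin under its centre.

How it is judged:
On the way, in this order (a step that is already met when the one before it is completed fails the run):
1. the tee squeezes its seal and its outlets lie along the block's line (distance of seal_lip from where it was at the start of the episode above 0.0015 m and angle between the y axis of tee_top and the y axis of block, either way round below 0.12 rad and value of joint catch above 1 rad), for 0.2 s.
2. the catch is folded down level (value of joint catch below 0.08 rad), for 0.2 s.
At the end, for the whole second after the job is handed in: The tee has been screwed down onto its seal (the seal's lip is dragged round by at least 1.5 mm), its outlets are within 0.12 rad of the block's line, and the catch lies within 0.08 rad of level, its prongs astride the outlet (distance of seal_lip from where it was at the start of the episode above 0.0015 m and angle between the y axis of tee_top and the y axis of block, either way round below 0.12 rad and value of joint catch below 0.08 rad); the robot touches nothing.
It fails at once if the tee is screwed on past its place and crushes the core of the seal (distance of seal_core from where it was at the start of the episode above 0.003 m).
It fails at once if the catch is pushed with more than 35 N (contact force between the arm and catch above 35 N).
It fails at once if the tape roll is moved by more than 20 mm (distance of tape from where it was at the start of the episode above 0.02 m).
It fails at once if the spark plug is moved by more than 20 mm (distance of plug from where it was at the start of the episode above 0.02 m).
It fails at once if the spanner is moved by more than 20 mm (distance of spanner from where it was at the start of the episode above 0.02 m).
It also fails if it takes over 72 s, if anything falls off the work surface, if the arm or the gripper's body presses on something with over 40 N, if the wrist force passes 120 N, or if a joint passes its speed limit or range.

## Robot

A 7-joint arm with a two-finger parallel gripper is mounted at the origin on a cart in front of the work surface, level with it; the furniture and walls round the work are solid. World frame = base frame: x ahead of the robot, y to its left, z up, the work surface at z = 0. Lengths are in m, angles in rad, forces in N, time in s.
With the tool pointing down it reaches from about 0.4 to 0.85 m from the base axis. Payload 6.9 kg.
Tool frame: the origin (TCP) lies midway between the tips of the shut fingers; the grasp point (between the pads) lies 19 mm behind it (robot.grasp_offset is the z of the grasp point in the tool frame, in m); z points along the fingers, y is the line along which they close (so a half turn about z gives the same grasp; the last joint's range is limited). The gripper opens to 85 mm and grips with 20 to 120 N. Pads are 22 mm wide; open, the fingers measure 114 mm over their backs; the gripper's body (76 mm by 85 mm) begins 54 mm behind the grasp point. The pads swing forward as they close: fully open they stand 13 mm farther back than shut.
Start: joints at [-1.105, 0.507, -0.238, 1.5, 0.126, 1.149, -0.155], TCP at [0.221, 0.585, 0.211] pointing down, gripper open.
Joint ranges: [-3.08, 3.08], [-0.24, 2.05], [-1.43, 1.35], [0, 2.5], [-1.52, 4.66], [0.17, 1.96], [-2.89, 2.89]. Speed limits (rad/s): [2.39, 2.39, 3.14, 3.14, 3.14, 3.14, 3.14].

## Interface

Orientations are given as a rotation vector (axis times angle).
In Python, from rig import robot gives the robot as it stands.
- The arm moves only by the tool jog_arm, never from a script. Its argument "increments" is a list of rows, each a list of 7 numbers: the shift along the tool's x, y, z in units of 40 mm (1.0 is 40 mm), then the turn, a rotation vector about the tool's x, y, z in units of 6 degrees (1.0 is 6 degrees), then the finger opening in mm, from 0 to 85.4. A call has exactly 5 rows; each row is the pose to reach, as a shift and turn from the pose commanded when the call began, along the tool's axes at that moment; what a row does not reach only later rows make up. A row lasts 1/10 s, in which the tool goes at most 50 mm and 8.59 degrees, less where a joint would pass 70% of its speed; a pose out of reach is approached as far as the arm can. A call with a gripper value outside its range is refused whole. The fingers move at their own pace and stop on an object; "squeeze" is the grip in N (left out, the last holds). Time passes only in rows, so rows that repeat a pose let the fingers close, or fill a call up. It gives the time, the measured TCP pose, the force, the opening and the grip force at its end, in the units of the state.
- robot.get_state(): the state, without advancing time (a new reading comes with each control period).
- robot.camera(name): name is "scene" or "top"; returns the picture (480x640x3 uint8, red, green, blue); there is no depth.
- robot.get_calibration(name): a dict with "fovy" (degrees; the focal length in pixels is half the picture's height over the tangent of half this angle, whatever the lens; pixels are square), "cx", "cy" (the principal point, pixels), "k1" (the pictures are not rectified: a ray, as slopes to the right and down, at radius r is drawn at 1 + k1 r^2 times it, then the intrinsics apply), "eye" and "attitude" of the camera in the world. Camera axes: x right, y up, looking along -z (the intrinsics and any distortion apply to the point x, -y, -z); pixel columns grow to the right and rows downward; lengths in m; the calibration is good to about 2 mm. A picture is of the moment at which its call begins. get_calibration takes no time and is no camera call.
- robot.job_done(): hands the job in; it is judged then, once.
The state is a dict: "time": time; "joint_positions": joint angles; "dq": joint speeds; "joint_torque": joint torques, N m; "tcp_pos": TCP position; "orientation": TCP orientation; "force": force on the tool from outside, world axes, zero at the start; "torque": the same for the moment, N m; "grip_width": opening from 0.0 (shut) to 1.0 (fully open); "grasp_force": force on a finger pad.
Only numpy, scipy, OpenCV 4.12 (cv2) and the standard library are available. Lean on these libraries where they do the work, as an engineer would, in place of code of your own. Each camera call takes 0.05 s, during which the arm holds its last target. There are 200 camera calls.

## Working session

There is one attempt and no reset: what is moved stays moved. The work goes in short steps, Python scripts to look and compute and a tool call to move; the robot and the scene stay as the last step left them, time stands still between calls to the robot, and variables do not carry over. Pictures are saved under pics/ and viewed, at most 10 in all, crops included, and the job is handed in when it is done.

Besides the shell and the picture viewer there is one more tool, called after ">>>" by a JSON object that holds its "method" and its "body", one argument or row to a line. jog_arm: Moves the arm, as the interface text tells. Its arguments: {"type":"object","properties":{"increments":{"type":"array","items":{"type":"array","items":{"type":"number"}}},"squeeze":{"type":"number"}},"required":["increments"]}

```bash
mkdir -p pics; ls
python3 - <<'E'
from rig import robot
import cv2
for n in ("scene","top"):
    cv2.imwrite(f"pics/{n}0.png",robot.camera(n)[:,:,::-1]); print(robot.get_calibration(n))
print(robot.get_state(), robot.grasp_offset)
E
```

```text
pics
{'fovy': 52.937188455630434, 'cx': 321.40182241040856, 'cy': 242.14038529299435, 'k1': -0.10824532860213422, 'eye': array([ 0.0596162 , -0.67147724,  0.555584  ]), 'attitude': array([ 1.05947727, -0.28828456, -0.49214034])}
{'fovy': 43.786184479037125, 'cx': 312.3964802325686, 'cy': 242.92978412094158, 'k1': -0.05513521011270533, 'eye': array([0.25475339, 0.03534237, 1.24367214]), 'attitude': array([ 0.17448329, -0.16784516, -1.55251426])}
{'time': 0.1, 'joint_positions': array([-1.10451579,  0.50826122, -0.23749855,  1.50103871,  0.12567729,
        1.14890293, -0.15481833]), 'dq': array([ 0.00152651, -0.00144872, -0.00018623, -0.00202072,  0.0001653 ,
       -0.00311667, -0.00085737]), 'joint_torque': array([-3.69765825e-03, -6.21841407e+01, -2.19392382e+00, -2.50206256e+01,
        1.26822788e-02,  7.84400065e-03,  2.70919692e-06]), 'tcp_pos': array([0.22053475, 0.58427628, 0.21020884]), 'orientation': array([-5.63664121e-01, -3.09033996e+00,  2.52014330e-03]), 'force': array([-0.18677101,  0.09272392, -0.1713226 ]), 'torque': array([ 0.03121338, -0.03423113,  0.02264297]), 'grasp_force': 0.0, 'grip_width': 0.997360495314116} -0.0187
```

View pics/scene0.png

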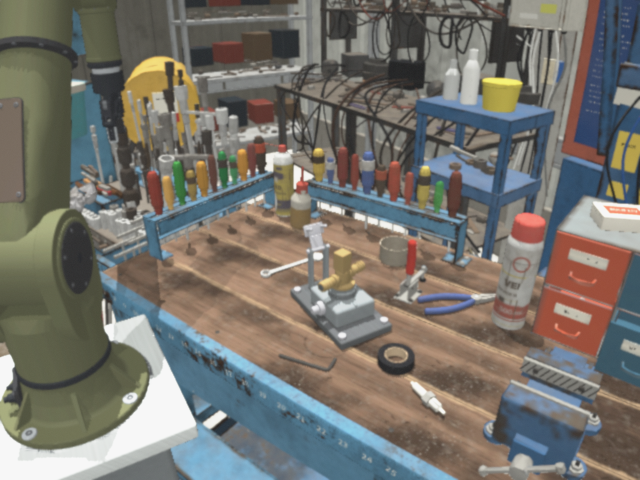

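View pics/top0.png

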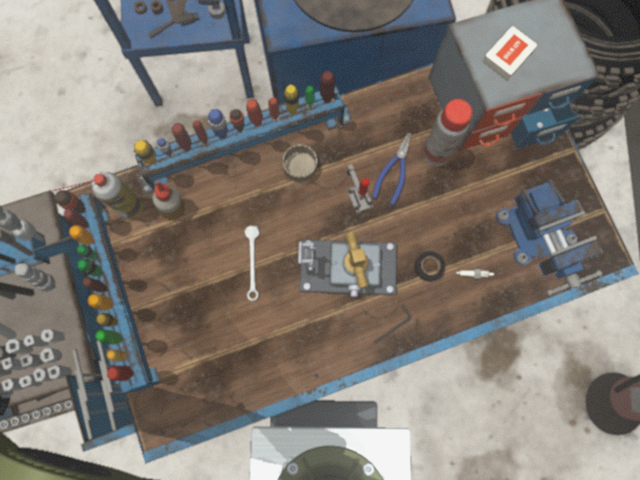

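The block sits near top-view (348,268), with the catch at its left (310,258, world +y). The tee is brass at (355,262); the tape is at (430,265), the plug at (475,273) and the spanner at (252,265). I'll zoom in on both views.

```bash
cat > h.py <<'E'
import numpy as np, cv2
from scipy.spatial.transform import Rotation as R
from rig import robot
class Cam:
    def __init__(s,n):
        c=robot.get_calibration(n); s.f=240/np.tan(np.radians(c['fovy'])/2); s.c=np.array([c['cx'],c['cy']]); s.k=c['k1']
        s.e=np.array(c['eye']); s.R=R.from_rotvec(c['attitude']).as_matrix()
    def ray(s,p):
        d=(np.asarray(p,float)-s.c)/s.f; u=d.copy()
        for _ in range(20): u=d/(1+s.k*(u@u))
        v=s.R@np.array([u[0],-u[1],-1]); return v/np.linalg.norm(v)
    def onz(s,p,z):
        v=s.ray(p); return s.e+v*(z-s.e[2])/v[2]
    def proj(s,P):
        q=s.R.T@(np.asarray(P,float)-s.e); u=np.array([q[0],-q[1]])/-q[2]
        return s.c+s.f*u*(1+s.k*(u@u))
top,scene=Cam('top'),Cam('scene')
def tri(pt,ps):
    a,b=top.ray(pt),scene.ray(ps); A=np.array([a,-b]).T
    t=np.linalg.lstsq(A,scene.e-top.e,rcond=None)[0]
    p,q=top.e+a*t[0],scene.e+b*t[1]; return (p+q)/2,np.linalg.norm(p-q)
E
python3 - <<'E'
import cv2,numpy as np
a=cv2.imread('pics/top0.png')[225:310,285:405]; b=cv2.imread('pics/scene0.png')[215:350,280:400]
a=cv2.resize(a,(720,510),interpolation=cv2.INTER_CUBIC); b=cv2.resize(b,(533,600),interpolation=cv2.INTER_CUBIC)
cv2.imwrite('pics/topc.png',a); cv2.imwrite('pics/scenec.png',b)
E
```

```text
(no output)
```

View pics/topc.png

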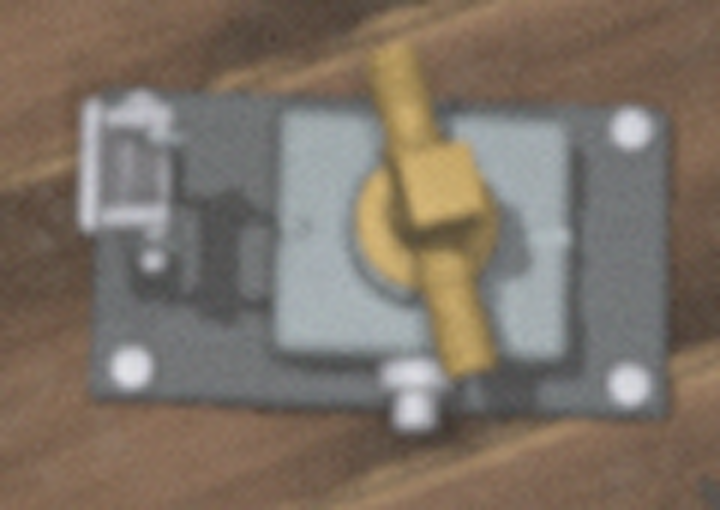

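View pics/scenec.png

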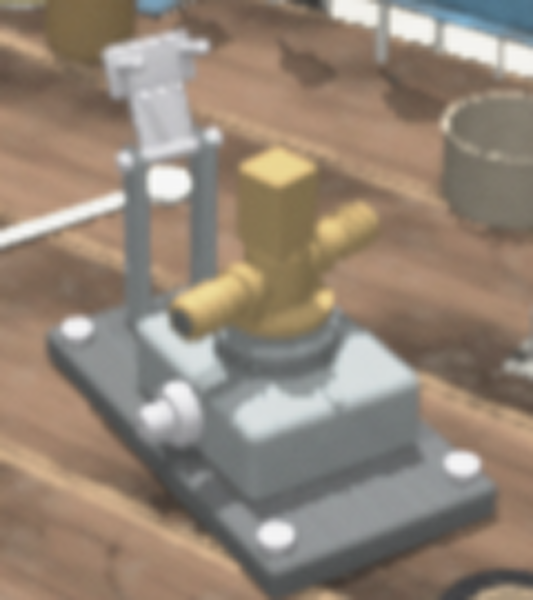

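The top crop shows the foot plate corners, the body corners, the tee square (centre about 443,182) and the outlets running from (388,50) to (470,370). In the scene crop the square top is at (278,167), and the catch leans out with its hinge pin ends at (125,158) and (212,137).

Run:
```python
from h import *
np.set_printoptions(precision=4,suppress=True)
T=lambda p:(np.array(p)+.5)/6-.5+[285,225]
S=lambda p:(np.array(p)+.5)/(40/9)-.5+[280,215]
for z,c in((.016,[(93,400),(667,415),(667,113),(95,95)]),(.052,[(277,352),(568,360),(570,113),(281,110)])):
    P=np.array([top.onz(T(p),z) for p in c]);print(P[:,:2],P.mean(0))
    for i in range(4):
        d=P[(i+1)%4]-P[i];print(np.linalg.norm(d),np.degrees(np.arctan2(d[1],d[0])))
for z,c in((.016,[(282,590),(495,500),(48,345)]),):
    print('scene',np.array([scene.onz(S(p),z) for p in c]))
print('teetop',tri(T((443,182)),S((278,167))))
print('outlets',tri(T((388,48)),S((362,220))),tri(T((472,372)),S((185,318))))
print('hinge ends',tri(T((153,262)),S((125,158))))
print('hinge far, scene z=.1035',scene.onz(S((212,137)),.1035),scene.onz(S((125,158)),.1035))
print('tip corners', tri(T((90,228)),S((106,45))), tri(T((90,97)),S((182,32))))
```

```text
[[ 0.4244  0.0665]
 [ 0.4214 -0.1315]
 [ 0.528  -0.1334]
 [ 0.5323  0.0675]] [ 0.4765 -0.0327  0.016 ]
0.1979933645872074 -90.88220412968413
0.10668621711917368 -1.0166537697370186
0.20095577730834305 88.79480612991482
0.10785277609693408 -179.4429902517266
[[ 0.4364  0.004 ]
 [ 0.4347 -0.0937]
 [ 0.5197 -0.0954]
 [ 0.5196  0.0031]] [ 0.4776 -0.0455  0.052 ]
0.09771549232076479 -90.96732051485401
0.0849517380350919 -1.145995651044575
0.09847994605154385 90.03256022384518
0.08323422823413193 179.3662227661513
scene [[ 0.4179 -0.142   0.016 ]
 [ 0.5219 -0.1411  0.016 ]
 [ 0.4207  0.0546  0.016 ]]
teetop (array([ 0.4776, -0.0455,  0.1386]), np.float64(0.0004074479004099147))
outlets (array([ 0.5318, -0.0308,  0.0899]), np.float64(0.001681377788286528)) (array([ 0.425 , -0.0584,  0.0915]), np.float64(0.0010168051163894174))
hinge ends (array([0.4573, 0.0454, 0.106 ]), np.float64(0.0007532099716504291))
hinge far, scene z=.1035 [0.5026 0.0458 0.1035] [0.4599 0.0494 0.1035]
tip corners (array([0.4597, 0.0646, 0.1522]), np.float64(0.001024928902852442)) (array([0.5008, 0.0661, 0.1479]), np.float64(0.0021428137635935082))
```

```bash
cat >> h.py <<'E'
def to(p,yaw=None,Rt=None):
    """increment from measured pose to TCP p, tool down with tool y at yaw deg (or keep)"""
    s=robot.get_state(); M=R.from_rotvec(s['orientation']); m=M.as_matrix()
    d=m.T@(np.asarray(p)-s['tcp_pos'])/.04
    if yaw is not None:
        c,sn=np.cos(np.radians(yaw)),np.sin(np.radians(yaw)); y=np.array([c,sn,0]); z=np.array([0,0,-1.]); Rt=np.c_[np.cross(y,z),y,z]
    w=np.zeros(3) if Rt is None else np.degrees((M.inv()*R.from_matrix(Rt)).as_rotvec())/6
    print('inc',np.round(d,3),np.round(w,3),'yaw',np.degrees(np.arctan2(m[1,1],m[0,1])).round(2),'q',np.round(s['joint_positions'],2),'F',np.round(s['force'],2),'T',np.round(s['torque'],3),'t',s['time'],'p',np.round(s['tcp_pos'],4))
E
python3 - <<'E'
from h import *
to([.35,.27,.29],104.5); to([.4775,-.0455,.25],104.5)
E
```

```text
inc [-5.802 -6.212 -1.985] [-1.500e-02 -5.000e-03 -5.862e+00] yaw 69.33 q [-1.1   0.51 -0.24  1.5   0.13  1.15 -0.15] F [-0.19  0.09 -0.17] T [ 0.031 -0.034  0.023] t 0.1 p [0.2205 0.5843 0.2102]
inc [-11.569 -12.464  -0.974] [-1.500e-02 -5.000e-03 -5.862e+00] yaw 69.33 q [-1.1   0.51 -0.24  1.5   0.13  1.15 -0.15] F [-0.19  0.09 -0.17] T [ 0.031 -0.034  0.023] t 0.1 p [0.2205 0.5843 0.2102]
```

>>> {"method": "jog_arm", "body": {
  "increments": [
    [0, 0, -1.2, 0, 0, 0, 85],
    [0, 0, -2.2, 0, 0, 0, 85],
    [-0.8, -0.85, -2.2, 0, 0, -1.2, 85],
    [-1.6, -1.7, -2.2, 0, 0, -2.4, 85],
    [-2.4, -2.55, -2.2, 0, 0, -3.6, 85]
  ]
}}

```text
time: 0.6
tcp_pos: [0.2747, 0.4539, 0.2986]
orientation: [-0.035, 3.141, -0.001]
force: [0.8, 0.3, 0.1]
grip_width: 0.998
grasp_force: 0.0
```

>>> {"method": "jog_arm", "body": {
  "increments": [
    [-0.8, -0.9, 0, 0, 0, -0.8, 85],
    [-1.6, -1.8, 0, 0, 0, -1.6, 85],
    [-2.4, -2.7, 0, 0, 0, -2.3, 85],
    [-3.2, -3.6, 0, 0, 0, -2.3, 85],
    [-4.0, -4.5, 0, 0, 0, -2.3, 85]
  ]
}}

```text
time: 1.1
tcp_pos: [0.4382, 0.2762, 0.2988]
orientation: [0.403, -3.115, 0.0]
force: [0.8, -0.0, 0.3]
grip_width: 0.994
grasp_force: 0.0
```

Run:
```python
from h import *
to([.4775,-.0455,.22],104.5)
```

```text
inc [ 1.096 -8.026  1.973] [-0.001 -0.003  0.039] yaw 104.73 q [-0.42  0.28 -0.25  1.62  0.07  1.25  1.14] F [ 0.8  -0.03  0.25] T [-0.004 -0.059  0.021] t 1.1 p [0.4382 0.2762 0.2988]
```

>>> {"method": "jog_arm", "body": {
  "increments": [
    [0.2, -1.2, 0, 0, 0, 0, 85],
    [0.4, -2.4, 0, 0, 0, 0, 85],
    [0.6, -3.6, 0, 0, 0, 0, 85],
    [0.8, -4.8, 0, 0, 0, 0, 85],
    [1.0, -6.0, 0, 0, 0, 0, 85]
  ]
}}

```text
time: 1.6
tcp_pos: [0.4593, 0.0337, 0.2989]
orientation: [0.403, -3.115, -0.0]
force: [0.9, 0.0, 0.1]
grip_width: 0.995
grasp_force: 0.0
```

>>> {"method": "jog_arm", "body": {
  "increments": [
    [0.1, -1.0, 0.4, 0, 0, 0, 85],
    [0.1, -2.0, 1.2, 0, 0, 0, 85],
    [0.1, -2.0, 2.0, 0, 0, 0, 85],
    [0.1, -2.0, 2.0, 0, 0, 0, 85],
    [0.1, -2.0, 2.0, 0, 0, 0, 85]
  ]
}}

```text
time: 2.1
tcp_pos: [0.4759, -0.0419, 0.2192]
orientation: [0.404, -3.114, -0.001]
force: [0.3, -0.2, 1.8]
grip_width: 0.994
grasp_force: 0.0
```

Run:
```python
from h import *
to([.4775,-.0455,.111],104.5)
cv2.imwrite('pics/s1.png',cv2.resize(robot.camera('scene')[130:350,230:430,::-1],None,fx=2.5,fy=2.5))
```

```text
inc [-0.019 -0.099  2.706] [ 0.008 -0.012  0.046] yaw 104.77 q [ 0.09  0.27 -0.06  1.86  0.02  1.02  1.84] F [ 0.27 -0.2   1.75] T [ 0.041 -0.008  0.015] t 2.1 p [ 0.4759 -0.0419  0.2192]
```

View pics/s1.png

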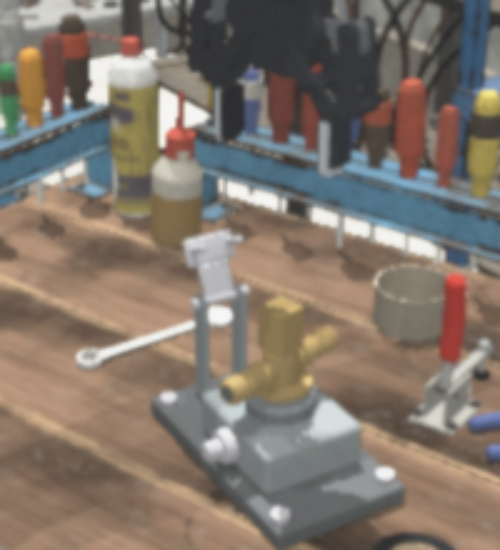

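The gripper's two fingers are above and either side of the tee, with nothing in the way of the descent.

>>> {"method": "jog_arm", "body": {
  "increments": [
    [0, -0.1, 0.7, 0, 0, 0, 85],
    [0, -0.1, 1.4, 0, 0, 0, 85],
    [0, -0.1, 2.1, 0, 0, 0, 85],
    [0, -0.1, 2.7, 0, 0, 0, 85],
    [0, -0.1, 2.7, 0, 0, 0, 60]
  ]
}}

```text
time: 2.65
tcp_pos: [0.4766, -0.0453, 0.1102]
orientation: [0.406, -3.113, -0.001]
force: [0.1, 0.0, -0.8]
grip_width: 0.855
grasp_force: 0.0
```

>>> {"method": "jog_arm", "body": {
  "increments": [
    [0, 0, 0, 0, 0, 0, 40],
    [0, 0, 0, 0, 0, 0, 20],
    [0, 0, 0, 0, 0, 0, 15],
    [0, 0, 0, 0, 0, 0, 15],
    [0, 0, 0, 0, 0, 0, 15]
  ],
  "squeeze": 40
}}

```text
time: 3.15
tcp_pos: [0.4783, -0.0466, 0.1126]
orientation: [-0.402, 3.113, -0.001]
force: [-2.0, -0.9, 7.6]
grip_width: 0.263
grasp_force: 40.4
```

Run:
```python
from h import *
to([.4775,-.0455,.111],104.5)
```

```text
inc [0.012 0.032 0.04 ] [-0.01   0.027  0.037] yaw 104.72 q [ 0.09  0.4  -0.06  2.01  0.03  0.73  1.84] F [-1.99 -0.87  7.61] T [0.029 0.197 0.01 ] t 3.15 p [ 0.4783 -0.0466  0.1126]
```

>>> {"method": "jog_arm", "body": {
  "increments": [
    [0, 0, 0, 0, 0, 0, 40],
    [0, 0, -0.1, 0, 0, 0, 40],
    [0, 0, -0.1, 0, 0, 0, 15],
    [0, 0, -0.1, 0, 0, 0, 15],
    [0, 0, -0.1, 0, 0, 0, 15]
  ]
}}

```text
time: 3.65
tcp_pos: [0.4776, -0.0468, 0.1157]
orientation: [-0.402, 3.115, -0.001]
force: [-1.5, -1.4, 8.0]
grip_width: 0.259
grasp_force: 38.8
```

Run:
```python
from h import *
to([.4775,-.0455,.111],104.5)
```

```text
inc [-0.004  0.031  0.118] [-0.006  0.011  0.036] yaw 104.72 q [ 0.09  0.39 -0.06  2.01  0.03  0.74  1.84] F [-1.46 -1.4   7.98] T [-0.127  0.208  0.016] t 3.65 p [ 0.4776 -0.0468  0.1157]
```

>>> {"method": "jog_arm", "body": {
  "increments": [
    [0, 0, 0.002, 0, 0, 1, 15],
    [0, 0, 0.004, 0, 0, 2, 15],
    [0, 0, 0.006, 0, 0, 3, 15],
    [0, 0, 0.008, 0, 0, 4, 15],
    [0, 0, 0.01, 0, 0, 5, 15]
  ]
}}

```text
time: 4.15
tcp_pos: [0.4776, -0.0471, 0.1153]
orientation: [0.425, 3.111, -0.001]
force: [-0.7, -2.2, 7.1]
grip_width: 0.26
grasp_force: 38.8
```

Run:
```python
from h import *
to([.4775,-.0455,.1155],89)
```

```text
inc [ 0.013  0.039 -0.005] [-0.005  0.013 -2.424] yaw 74.45 q [-0.02  0.4   0.09  2.01 -0.05  0.74  1.4 ] F [-0.7  -2.16  7.12] T [-0.416  0.315  0.015] t 4.15 p [ 0.4776 -0.0471  0.1153]
```

>>> {"method": "jog_arm", "body": {
  "increments": [
    [0, 0, 0.002, 0, 0, 1, 15],
    [0, 0, 0.004, 0, 0, 2, 15],
    [0, 0, 0.006, 0, 0, 3, 15],
    [0, 0, 0.008, 0, 0, 4, 15],
    [0, 0, 0.01, 0, 0, 5, 15]
  ]
}}

```text
time: 4.65
tcp_pos: [0.4774, -0.0475, 0.1149]
orientation: [1.216, 2.895, -0.001]
force: [-1.7, -2.1, 7.4]
grip_width: 0.262
grasp_force: 38.9
```

Run:
```python
from h import *
to([.4775,-.0455,.1155],89)
```

```text
inc [ 0.034  0.036 -0.015] [-4.000e-03  1.200e-02 -7.427e+00] yaw 44.44 q [-0.12  0.41  0.24  2.01 -0.14  0.74  0.97] F [-1.74 -2.12  7.43] T [-0.595  0.453  0.01 ] t 4.65 p [ 0.4774 -0.0475  0.1149]
```

>>> {"method": "jog_arm", "body": {
  "increments": [
    [0, 0, 0.002, 0, 0, 1, 15],
    [0, 0, 0.004, 0, 0, 2, 15],
    [0, 0, 0.006, 0, 0, 3, 15],
    [0, 0, 0.008, 0, 0, 4, 15],
    [0, 0, 0.01, 0, 0, 5, 15]
  ]
}}

```text
time: 5.15
tcp_pos: [0.477, -0.0477, 0.1144]
orientation: [1.924, 2.482, -0.001]
force: [-2.3, -3.0, 9.3]
grip_width: 0.259
grasp_force: 39.0
```

Run:
```python
from h import *
to([.4775,-.0455,.1155],-1)
```

```text
inc [ 0.05   0.025 -0.026] [0.003 0.009 2.571] yaw 14.43 q [-0.23  0.42  0.39  2.01 -0.23  0.75  0.55] F [-2.34 -2.95  9.29] T [-0.748  0.672 -0.009] t 5.15 p [ 0.477  -0.0477  0.1144]
```

>>> {"method": "jog_arm", "body": {
  "increments": [
    [0, 0, 0.001, 0, 0, 0.6, 15],
    [0, 0, 0.002, 0, 0, 1.2, 15],
    [0, 0, 0.003, 0, 0, 1.8, 15],
    [0, 0, 0.004, 0, 0, 2.4, 15],
    [0, 0, 0.005, 0, 0, 3.0, 15]
  ]
}}

```text
time: 5.65
tcp_pos: [0.4768, -0.0477, 0.1142]
orientation: [2.287, 2.153, -0.001]
force: [-3.4, -3.8, 9.0]
grip_width: 0.262
grasp_force: 39.0
```

Run:
```python
from h import *
to([.4775,-.0455,.1155],-1)
```

```text
inc [ 0.056  0.014 -0.033] [-0.001  0.009 -0.413] yaw -3.48 q [-0.29  0.43  0.48  2.02 -0.29  0.76  0.3 ] F [-3.43 -3.85  9.05] T [-0.746  0.815  0.011] t 5.65 p [ 0.4768 -0.0477  0.1142]
```

>>> {"method": "jog_arm", "body": {
  "increments": [
    [0, 0, 0, 0, 0, 0, 65],
    [0.056, 0.014, -0.02, 0, 0, 0, 65],
    [0.056, 0.014, -0.03, 0, 0, -1.4, 65],
    [0.056, 0.014, -0.03, 0, 0, -2.8, 65],
    [0.056, 0.014, -0.03, 0, 0, -4.2, 65]
  ]
}}

```text
time: 6.15
tcp_pos: [0.478, -0.0437, 0.1147]
orientation: [-1.748, -2.61, -0.0]
force: [1.6, 0.3, -0.5]
grip_width: 0.759
grasp_force: 0.0
```

>>> {"method": "jog_arm", "body": {
  "increments": [
    [0, 0, 0, 0, 0, -1.4, 65],
    [0, 0, 0, 0, 0, -2.8, 65],
    [0, 0, 0, 0, 0, -4.2, 65],
    [0, 0, 0, 0, 0, -5.6, 65],
    [0, 0, 0, 0, 0, -7.0, 65]
  ]
}}

```text
time: 6.65
tcp_pos: [0.478, -0.0438, 0.1148]
orientation: [0.697, 3.063, 0.001]
force: [0.6, -0.1, -0.4]
grip_width: 0.763
grasp_force: 0.0
```

>>> {"method": "jog_arm", "body": {
  "increments": [
    [0, 0, 0, 0, 0, -1.4, 65],
    [0, 0, 0, 0, 0, -2.8, 65],
    [0, 0, 0, 0, 0, -3.6, 65],
    [0, 0, 0, 0, 0, -3.6, 65],
    [0, 0, 0, 0, 0, -3.6, 65]
  ]
}}

```text
time: 7.15
tcp_pos: [0.4779, -0.0442, 0.1148]
orientation: [-0.126, -3.139, -0.0]
force: [0.9, 0.1, -0.9]
grip_width: 0.763
grasp_force: 0.0
```

Run:
```python
from h import *
to([.4775,-.0455,.115],86.5)
im=robot.camera('top'); cv2.imwrite('pics/t2.png',cv2.resize(im[200:330,270:420,::-1],None,fx=4,fy=4,interpolation=cv2.INTER_CUBIC))
```

```text
inc [ 0.007 -0.034 -0.006] [ 0.002 -0.001 -0.181] yaw 85.41 q [ 0.02  0.4   0.03  2.01 -0.02  0.74  1.55] F [ 0.95  0.12 -0.92] T [ 0.02   0.021 -0.004] t 7.15 p [ 0.4779 -0.0442  0.1148]
```

View pics/t2.png

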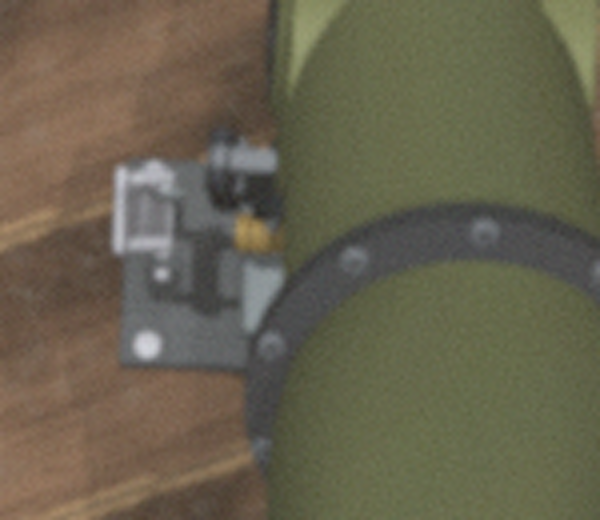

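The brass outlet end, at crop (250,232), now points at the catch on the left. So the tee turned with the gripper and reached line-up 1 with no drag felt. I'll regrip and turn on to the next line-up.

>>> {"method": "jog_arm", "body": {
  "increments": [
    [0, -0.035, 0, 0, 0, -0.15, 40],
    [0, -0.035, 0, 0, 0, -0.15, 15],
    [0, -0.035, 0, 0, 0, -0.15, 15],
    [0, -0.035, 0, 0, 0, -0.15, 15],
    [0, -0.035, 0, 0, 0, -0.15, 15]
  ]
}}

```text
time: 7.7
tcp_pos: [0.4778, -0.0468, 0.1151]
orientation: [0.1, 3.139, -0.002]
force: [-1.2, -4.6, 5.3]
grip_width: 0.253
grasp_force: 39.1
```

Run:
```python
from h import *
to([.4775,-.0455,.115],86.5)
```

```text
inc [0.01  0.032 0.003] [-0.011  0.005 -0.023] yaw 86.36 q [ 0.02  0.4   0.03  2.01 -0.02  0.74  1.57] F [-1.19 -4.62  5.3 ] T [-1.095  0.265 -0.029] t 7.7 p [ 0.4778 -0.0468  0.1151]
```

>>> {"method": "jog_arm", "body": {
  "increments": [
    [0, 0, 0.002, 0, 0, 1, 15],
    [0, 0, 0.004, 0, 0, 2, 15],
    [0, 0, 0.006, 0, 0, 3, 15],
    [0, 0, 0.008, 0, 0, 4, 15],
    [0, 0, 0.01, 0, 0, 5, 15]
  ]
}}

```text
time: 8.2
tcp_pos: [0.4777, -0.0472, 0.1147]
orientation: [0.916, 3.004, -0.002]
force: [-1.2, -5.5, 4.6]
grip_width: 0.256
grasp_force: 39.2
```

Run:
```python
from h import *
to([.4775,-.0455,.115],86.5)
```

```text
inc [ 0.029  0.033 -0.007] [-0.014  0.009 -5.067] yaw 56.1 q [-0.08  0.4   0.18  2.01 -0.1   0.74  1.14] F [-1.25 -5.47  4.61] T [-1.49   0.454  0.012] t 8.2 p [ 0.4777 -0.0472  0.1147]
```

>>> {"method": "jog_arm", "body": {
  "increments": [
    [0, 0, 0.002, 0, 0, 1, 15],
    [0, 0, 0.004, 0, 0, 2, 15],
    [0, 0, 0.006, 0, 0, 3, 15],
    [0, 0, 0.008, 0, 0, 4, 15],
    [0, 0, 0.01, 0, 0, 5, 15]
  ]
}}

```text
time: 8.7
tcp_pos: [0.4773, -0.0476, 0.1143]
orientation: [1.662, 2.665, -0.003]
force: [-2.8, -7.0, 6.5]
grip_width: 0.258
grasp_force: 39.3
```

Run:
```python
from h import *
to([.4775,-.0455,.115],86.5)
```

```text
inc [ 0.044  0.027 -0.017] [-1.8000e-02  9.0000e-03 -1.0065e+01] yaw 26.11 q [-0.19  0.41  0.33  2.01 -0.19  0.74  0.71] F [-2.78 -7.01  6.48] T [-1.588  0.731  0.249] t 8.7 p [ 0.4773 -0.0476  0.1143]
```

Drag is now felt: Tz jumped to 0.25 N m. The next line-up is about 117° further on.

>>> {"method": "jog_arm", "body": {
  "increments": [
    [0, 0, 0.002, 0, 0, 1, 15],
    [0, 0, 0.004, 0, 0, 2, 15],
    [0, 0, 0.006, 0, 0, 3, 15],
    [0, 0, 0.008, 0, 0, 4, 15],
    [0, 0, 0.01, 0, 0, 5, 15]
  ]
}}

```text
time: 9.2
tcp_pos: [0.4768, -0.0476, 0.1139]
orientation: [2.295, 2.144, -0.003]
force: [-5.1, -7.4, 7.3]
grip_width: 0.256
grasp_force: 39.5
```

>>> {"method": "jog_arm", "body": {
  "increments": [
    [0, 0, 0.002, 0, 0, 1, 15],
    [0, 0, 0.004, 0, 0, 2, 15],
    [0, 0, 0.006, 0, 0, 3, 15],
    [0, 0, 0.008, 0, 0, 4, 15],
    [0, 0, 0.01, 0, 0, 5, 15]
  ]
}}

```text
time: 9.7
tcp_pos: [0.4764, -0.0475, 0.1135]
orientation: [2.772, 1.477, -0.003]
force: [-6.0, -6.1, 9.0]
grip_width: 0.254
grasp_force: 39.7
```

>>> {"method": "jog_arm", "body": {
  "increments": [
    [0, 0, 0.002, 0, 0, 1, 15],
    [0, 0, 0.004, 0, 0, 2, 15],
    [0, 0, 0.006, 0, 0, 3, 15],
    [0, 0, 0.008, 0, 0, 4, 15],
    [0, 0, 0.01, 0, 0, 5, 15]
  ]
}}

```text
time: 10.2
tcp_pos: [0.4761, -0.0472, 0.113]
orientation: [3.06, 0.71, -0.004]
force: [-7.7, -6.3, 9.9]
grip_width: 0.252
grasp_force: 39.8
```

Run:
```python
from h import *
to([.4775,-.0455,.115],-91)
```

```text
inc [ 0.05  -0.022 -0.05 ] [0.007 0.022 4.519] yaw -63.88 q [-0.48  0.51  0.79  2.02 -0.49  0.81 -0.52] F [-7.67 -6.33  9.9 ] T [-1.339  1.632  0.191] t 10.2 p [ 0.4761 -0.0472  0.113 ]
```

>>> {"method": "jog_arm", "body": {
  "increments": [
    [0, 0, 0.002, 0, 0, 1, 15],
    [0, 0, 0.004, 0, 0, 2, 15],
    [0, 0, 0.006, 0, 0, 3, 15],
    [0, 0, 0.008, 0, 0, 4, 15],
    [0, 0, 0.009, 0, 0, 4.3, 15]
  ]
}}

```text
time: 10.7
tcp_pos: [0.476, -0.0468, 0.1126]
orientation: [3.141, 0.01, -0.004]
force: [-7.1, -3.8, 10.8]
grip_width: 0.258
grasp_force: 40.1
```

>>> {"method": "jog_arm", "body": {
  "increments": [
    [0, 0, 0, 0, 0, 0, 15],
    [0, 0, 0, 0, 0, 0, 15],
    [0, 0, 0, 0, 0, 0, 65],
    [0, 0, 0, 0, 0, 0, 65],
    [0, 0, 0, 0, 0, 0, 65]
  ]
}}

```text
time: 11.2
tcp_pos: [0.478, -0.0451, 0.1122]
orientation: [-3.141, -0.018, -0.0]
force: [0.6, -0.6, 1.2]
grip_width: 0.752
grasp_force: 0.0
```

Run:
```python
from h import *
to([.4775,-.0455,.23],-91)
```

```text
inc [-0.013  0.009 -2.944] [-0.004 -0.001  0.279] yaw -89.33 q [-0.56  0.56  0.92  2.02 -0.59  0.86 -0.86] F [ 0.57 -0.58  1.23] T [ 0.015 -0.005  0.024] t 11.2 p [ 0.478  -0.0451  0.1122]
```

>>> {"method": "jog_arm", "body": {
  "increments": [
    [0, 0, -1.0, 0, 0, 0, 85],
    [0, 0, -2.0, 0, 0, 0, 85],
    [0, 0, -3.0, 0, 0, 0, 60],
    [0, 0, -4.0, 0, 0, 0, 30],
    [0, -1.0, -4.4, 0, 0, 0, 0]
  ]
}}

```text
time: 11.7
tcp_pos: [0.4785, -0.0108, 0.2927]
orientation: [3.14, 0.004, 0.011]
force: [1.1, 0.5, -1.1]
grip_width: 0.512
grasp_force: 0.0
```

>>> {"method": "jog_arm", "body": {
  "increments": [
    [0, -1.2, 0, 0, 0, 0, 0],
    [0, -2.4, 0, 0, 0, 0, 0],
    [0, -3.6, 0, 0, 0, 0, 0],
    [0, -4.8, 0, 0, 0, 0, 0],
    [0, -5.5, 0, 0, 0, 0, 0]
  ]
}}

```text
time: 12.2
tcp_pos: [0.474, 0.2196, 0.2877]
orientation: [-3.141, -0.026, 0.001]
force: [-0.6, 0.6, -0.5]
grip_width: 0.007
grasp_force: 0.0
```

Run:
```python
from h import *
to([.4805,.11,.145],-91)
a=robot.camera('top')[225:310,285:405,::-1]; b=robot.camera('scene')[215:350,280:400,::-1]
cv2.imwrite('pics/top3raw.png',a)
a=cv2.resize(a,(720,510),interpolation=cv2.INTER_CUBIC); cv2.imwrite('pics/top3.png',a)
# brass mask outlets principal direction
h=cv2.cvtColor(cv2.imread('pics/top3raw.png'),cv2.COLOR_BGR2HSV)
m=cv2.inRange(h,(18,110,90),(30,255,255)); n,l,st,c=cv2.connectedComponentsWithStats(m); print(st[1:],c[1:])
```

```text
inc [0.12  2.746 3.565] [-0.009  0.009  0.325] yaw -89.05 q [-1.18  0.47  1.12  1.64 -0.44  1.31 -1.54] F [-0.59  0.59 -0.45] T [ 0.013 -0.037 -0.062] t 12.2 p [0.474  0.2196 0.2877]
[[ 45  26  54  22 476]
 [ 69  39   1   1   1]
 [ 79  39   1   1   1]] [[71.21638655 35.09453782]
 [69.         39.        ]
 [79.         39.        ]]
```

View pics/top3.png

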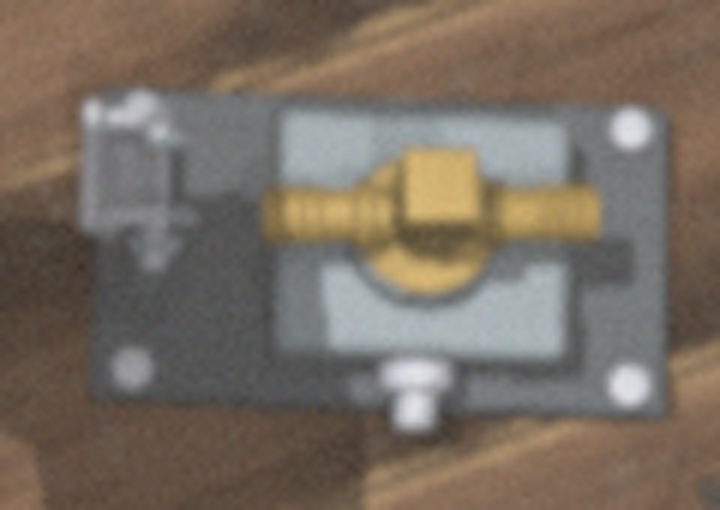

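The outlets run from crop (265,215) to (600,213), pointing at the catch on the left; the catch is still leaning out. Next I'll check the angle.

Run:
```python
from h import *
im=cv2.imread('pics/top3raw.png'); h=cv2.cvtColor(im,cv2.COLOR_BGR2HSV)
m=cv2.inRange(h,(15,90,70),(32,255,255))
pts=[]
for r in (range(46,63),range(84,99)):
    for x in r:
        ys=np.flatnonzero(m[:,x]); 
        if len(ys)>4: pts.append((x+285,ys.mean()+225))
P=np.array([top.onz(p,.086) for p in pts]); print(P[[0,14,-1]],len(P))
a=np.polyfit(P[:,1],P[:,0],1); print('tee line dx/dy',a[0],'at axis y',np.polyval(a,-.0455))
T=lambda p:(np.array(p)+.5)/6-.5+[285,225]
for q,w in (((132,368),(630,385)),):
    A,B=top.onz(T(q),.019),top.onz(T(w),.019); print('bolts dx/dy',(A-B)[0]/(A-B)[1],A,B)
```

```text
[[ 0.475686    0.00468209  0.086     ]
 [ 0.4824145  -0.02293151  0.086     ]
 [ 0.46905947 -0.09783739  0.086     ]] 32
tee line dx/dy 0.16217419485586984 at axis y 0.47848955474466665
bolts dx/dy 0.023486037466031357 [0.43526969 0.05312055 0.019     ] [ 0.4312387  -0.11851311  0.019     ]
```

Run:
```python
from h import *
im=cv2.imread('pics/top3raw.png').astype(int); sat=im[:,:,2]-im[:,:,0]
E=[]
for r in (range(47,57),range(88,98)):
    c=[]
    for x in r:
        col=np.clip(sat[25:48,x]-20,0,None)*(1); col=col*(col>25); ys=np.arange(25,48); c.append((x+285,(col*ys).sum()/col.sum()+225)); 
    E.append(np.mean(c,0)); print(np.array(c).round(2)[:,1])
A,B=[top.onz(p,.086) for p in E]; print(A,B,'dx/dy',(A-B)[0]/(A-B)[1])
```

```text
[260.19 260.2  260.25 260.31 260.28 260.32 260.32 260.28 260.24 260.27]
[260.19 259.98 259.87 259.92 259.69 259.88 259.86 259.92 259.83 259.87]
[ 0.47709565 -0.0061618   0.086     ] [ 0.47872422 -0.08710015  0.086     ] dx/dy -0.02012117657438083
```

The tee is about 0.04 rad short of the line, inside the tolerances of 0.12 and 0.08. Next is the catch.

>>> {"method": "jog_arm", "body": {
  "increments": [
    [0.15, 0.9, 0.9, 0, 0, 0.3, 0],
    [0.15, 1.8, 1.8, 0, 0, 0.3, 0],
    [0.15, 2.7, 2.7, 0, 0, 0.3, 0],
    [0.15, 2.75, 3.5, 0, 0, 0.3, 0],
    [0.15, 2.75, 3.5, 0, 0, 0.3, 0]
  ]
}}

```text
time: 12.8
tcp_pos: [0.4796, 0.1027, 0.1456]
orientation: [3.14, -0.038, -0.009]
force: [0.0, 0.7, 0.4]
grip_width: -0.003
grasp_force: 0.0
```

Run:
```python
from h import *
to([.4805,.06,.145],-91)
im=robot.camera('scene')[190:340,260:400,::-1]; cv2.imwrite('pics/s4.png',cv2.resize(im,(560,600),interpolation=cv2.INTER_CUBIC))
```

```text
inc [0.05  1.067 0.017] [ 0.012  0.056 -0.064] yaw -91.38 q [-0.9   0.55  1.    1.95 -0.56  0.96 -1.22] F [0.01 0.7  0.41] T [0.025 0.067 0.013] t 12.8 p [0.4796 0.1027 0.1456]
```

View pics/s4.png

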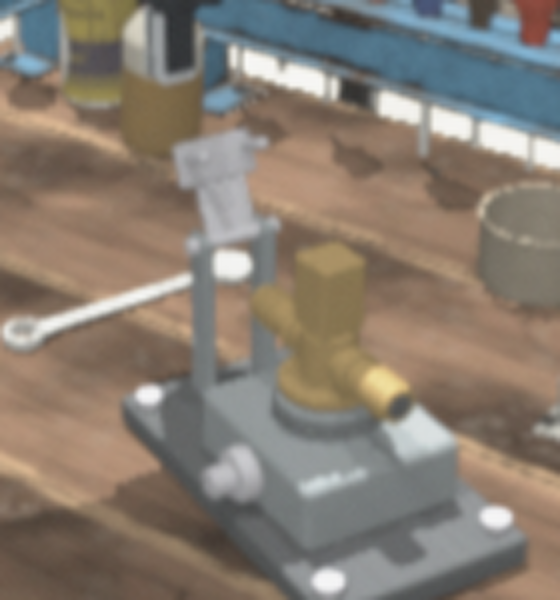

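Run:
```python
from h import *
p=robot.get_state()['tcp_pos']; f=lambda P:((scene.proj(P)-[260,190])*4).round(0)
print(p,f(p),f([.4805,.0455,.1035]),f([.4805,.066,.150]),f(p+[0,0,.05]))
im=robot.camera('scene')[130:330,230:400,::-1]; cv2.imwrite('pics/s5.png',cv2.resize(im,(510,600),interpolation=cv2.INTER_CUBIC))
```

```text
[0.48105298 0.10364163 0.14767638] [172. 109.] [231. 233.] [209. 132.] [170.  17.]
```

View pics/s5.png

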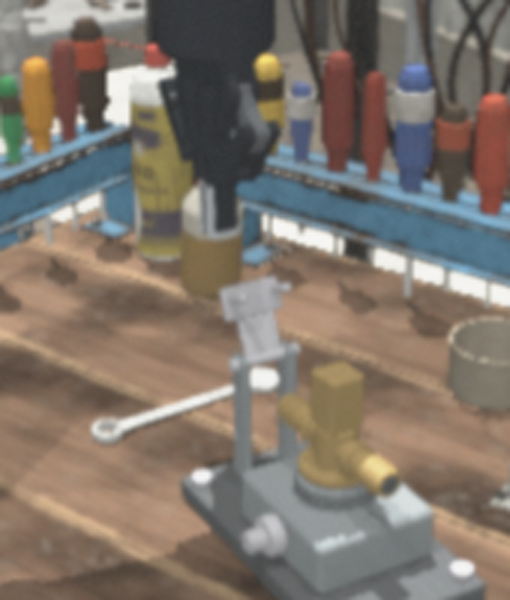

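Run:
```python
from h import *
p=np.array([.4759,-.0419,.2192])
for dz in (0,.013,.03): print(dz,scene.proj(p+[0,0,dz]))
q=np.array([.481,.1036,.1477])
for dz in (0,.013,.03): print(dz,scene.proj(q+[0,0,dz]))
im=robot.camera('scene'); c=im[150:240,285:325].astype(int)
print([tuple(c[i,16]) for i in range(30,80,3)])
```

```text
0 [340.91033212 210.28510843]
0.013 [340.99573192 203.28489166]
0.03 [341.10787146 193.98105824]
0 [303.0420742 217.2385682]
0.013 [302.88302789 211.33907673]
0.03 [302.67301887 203.51620229]
[(np.int64(51), np.int64(54), np.int64(57)), (np.int64(51), np.int64(53), np.int64(56)), (np.int64(50), np.int64(52), np.int64(55)), (np.int64(54), np.int64(56), np.int64(58)), (np.int64(103), np.int64(106), np.int64(108)), (np.int64(121), np.int64(123), np.int64(126)), (np.int64(125), np.int64(128), np.int64(130)), (np.int64(125), np.int64(129), np.int64(129)), (np.int64(140), np.int64(144), np.int64(146)), (np.int64(155), np.int64(158), np.int64(159)), (np.int64(130), np.int64(117), np.int64(94)), (np.int64(124), np.int64(105), np.int64(73)), (np.int64(125), np.int64(106), np.int64(73)), (np.int64(124), np.int64(105), np.int64(73)), (np.int64(122), np.int64(103), np.int64(74)), (np.int64(122), np.int64(103), np.int64(73)), (np.int64(108), np.int64(92), np.int64(69))]
```

Measured in the pictures, the finger tips (row 206 in the scene view) look about 20 mm higher than the TCP reading. So I'll go lower and push the catch with the finger sides, watching the force.

>>> {"method": "jog_arm", "body": {
  "increments": [
    [0, 0, 0.3, 0, 0, 0, 0],
    [0, 0, 0.55, 0, 0, 0, 0],
    [0, 0.1, 0.55, 0, 0, 0, 0],
    [0, 0.25, 0.55, 0, 0, 0, 0],
    [0, 0.4, 0.55, 0, 0, 0, 0]
  ]
}}

```text
time: 13.45
tcp_pos: [0.4819, 0.0877, 0.1267]
orientation: [3.141, -0.032, 0.001]
force: [0.4, 0.5, 0.1]
grip_width: -0.001
grasp_force: 0.0
```

>>> {"method": "jog_arm", "body": {
  "increments": [
    [0, 0.1, 0, 0, 0, 0, 0],
    [0, 0.2, 0, 0, 0, 0, 0],
    [0, 0.3, 0, 0, 0, 0, 0],
    [0, 0.4, 0, 0, 0, 0, 0],
    [0, 0.5, 0, 0, 0, 0, 0]
  ]
}}

```text
time: 13.95
tcp_pos: [0.4815, 0.0686, 0.1265]
orientation: [-3.141, 0.031, -0.0]
force: [-0.2, 1.9, 1.2]
grip_width: 0.005
grasp_force: 1.0
```

Run:
```python
from h import *
to([.4805,.05,.125],-91)
a=robot.camera('scene'); cv2.imwrite('pics/raw6.png',a[:,:,::-1])
b=cv2.imread('pics/scene0.png')[:,:,::-1]
# light-steel pixels near catch: before and after
for im in (b,a):
    c=im[210:255,295:340].astype(int); m=(c.min(2)>120)&(np.ptp(c,axis=2)<22)
    ys,xs=np.nonzero(m); print(m.sum(),xs.min()+295,xs.max()+295,ys.min()+210,ys.max()+210)
    for r in m[::2]: print(''.join('#' if v else '.' for v in r))
```

```text
inc [-0.016  0.466  0.038] [-0.008 -0.001 -0.024] yaw -91.15 q [-0.82  0.56  0.97  1.99 -0.59  0.91 -1.13] F [-0.15  1.91  1.2 ] T [ 0.438 -0.06  -0.017] t 13.95 p [0.4815 0.0686 0.1265]
588 303 339 210 254
.................................############
.......................................######
.............................................
.............................................
.............................................
.............................................
......................#####..................
.............###################.............
........########################.............
........#####################................
........#####################................
.........###################.................
.........#################...................
..........#################..................
..............#############..................
..............##############.................
...............##############................
...............###################...........
................###################..........
.............######
[... 542 characters left out ...]
..........
..........#######################............
.........#####################...............
..........####################...............
..........###################................
...........################..................
...........################..................
...............#############.................
...............#############.................
...............##############................
................##################...........
................###################..........
.............#####################...........
...........###############...................
............############.....................
................#############................
```

>>> {"method": "jog_arm", "body": {
  "increments": [
    [0, 0.1, 0, 0, 0, 0, 0],
    [0, 0.2, 0, 0, 0, 0, 0],
    [0, 0.3, 0, 0, 0, 0, 0],
    [0, 0.4, 0, 0, 0, 0, 0],
    [0, 0.5, 0, 0, 0, 0, 0]
  ]
}}

```text
time: 14.5
tcp_pos: [0.4811, 0.0478, 0.1268]
orientation: [-3.141, 0.032, -0.001]
force: [-0.6, 2.5, 3.8]
grip_width: 0.001
grasp_force: 2.1
```

Run:
```python
from h import *
to([.4805,.05,.125],-91)
a=robot.camera('scene'); cv2.imwrite('pics/raw7.png',a[:,:,::-1])
cv2.imwrite('pics/v7.png',cv2.resize(a[190:340,270:390,::-1],(480,600),interpolation=cv2.INTER_CUBIC))
for im in (a,):
    c=im[205:255,295:350].astype(int); m=(c.min(2)>120)&(np.ptp(c,axis=2)<22)
    for r in m[::2]: print(''.join('#' if v else '.' for v in r))
```

```text
inc [-0.017 -0.054  0.044] [-0.001 -0.005 -0.031] yaw -91.18 q [-0.78  0.55  0.97  1.99 -0.58  0.9  -1.09] F [-0.63  2.52  3.77] T [0.266 0.015 0.058] t 14.5 p [0.4811 0.0478 0.1268]
############..........................#................
############........................###########........
...................................###############.....
................#..................###############.....
................#.###.......................######.....
................#.###.........................#........
................#####..................................
................#.###..................................
................#.###..................................
................#.###..................................
................#####.........###......................
..................####...#########.....................
..............####################.....................
..............######################...................
..............########################.................
..............################.........................
..............################.........................
.................#############.........................
.................#############.........................
.................##############........................
.................##################....................
.............######################....................
............##################.##......................
...........############................................
............################...........................
```

Run:
```python
from h import *
for px,x in (((309,229),.4597),((303.5,225),.4597),((308,250),.4585),((329,225),.502),((328,226),.5015)):
    v=scene.ray(px); print(px,scene.e+v*(x-scene.e[0])/v[0])
for th in (1.97,1.4,1.2,1.0,.8):
    print(th,[scene.proj([x,.0455-.05*np.cos(th),.1035+.05*np.sin(th)]).round(1) for x in (.4597,.5015)])
```

```text
(309, 229) [0.4597     0.04211498 0.15258705]
(303.5, 225) [0.4597     0.06342361 0.15225712]
(308, 250) [0.4585     0.04571592 0.10597343]
(329, 225) [0.502      0.03850182 0.15164671]
(328, 226) [0.5015     0.04135405 0.14846006]
1.97 [array([303.2, 226. ]), array([321.7, 221.1])]
1.4 [array([310.3, 229.9]), array([329.2, 224.8])]
1.2 [array([312.9, 233.1]), array([331.9, 227.9])]
1.0 [array([315.4, 237.1]), array([334.3, 231.8])]
0.8 [array([317.6, 241.8]), array([336.5, 236.3])]
```

View pics/v7.png

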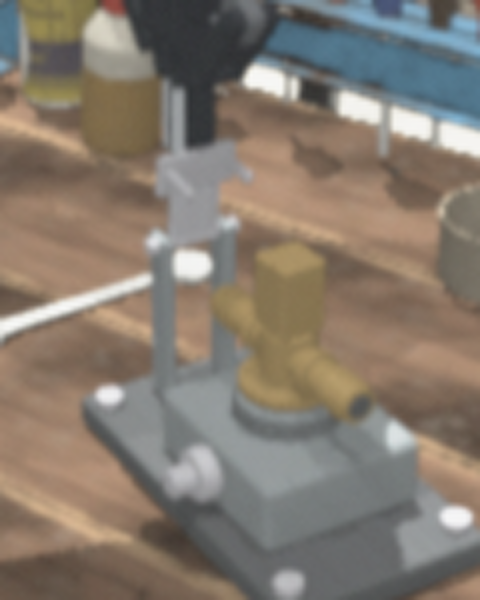

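The catch is now near upright, at about 1.45 rad, with its tip at crop (200,155). The finger is behind it and the prongs point towards the tee. I'll keep pushing inwards.

>>> {"method": "jog_arm", "body": {
  "increments": [
    [0, 0.1, 0, 0, 0, 0, 0],
    [0, 0.2, 0, 0, 0, 0, 0],
    [0, 0.3, 0, 0, 0, 0, 0],
    [0, 0.4, 0, 0, 0, 0, 0],
    [0, 0.5, 0, 0, 0, 0, 0]
  ]
}}

```text
time: 15.05
tcp_pos: [0.4804, 0.028, 0.1263]
orientation: [3.141, -0.032, -0.001]
force: [-0.4, 1.4, -0.8]
grip_width: -0.002
grasp_force: 0.5
```

Run:
```python
from h import *
to([.4805,.05,.125],-91)
a=robot.camera('scene')
c=a[205:260,295:350].astype(int); m=(c.min(2)>120)&(np.ptp(c,axis=2)<22)
for r in m[::2]: print(''.join('#' if v else '.' for v in r))
```

```text
inc [-0.008 -0.55   0.032] [ 0.001  0.004 -0.029] yaw -91.17 q [-0.73  0.55  0.96  2.   -0.58  0.9  -1.05] F [-0.36  1.43 -0.75] T [ 0.348 -0.056  0.028] t 15.05 p [0.4804 0.028  0.1263]
#############..........................................
#############..........................................
.......#...................................#######.....
..........................................########.....
............................................######.....
.....................#........................#........
.....................#.###.............................
.....................#####.............................
.....................#.###.............................
.....................#.###.............................
.....................#.###.............................
.....................#.###.............................
.....................#####.............................
.......................####...####.....................
........................##############.................
......................################.................
...................####################................
..................###############....###...............
.................###############......###..............
..................##############.......###.............
..................#################....................
.............##...#################....................
............##################.........................
...........############................................
............################...........................
................#############..........................
............#...#############..........................
.........#####..############...........................
```

The catch is at about 1.0 rad and the forces are small. Now I'll follow its arc inwards and down.

>>> {"method": "jog_arm", "body": {
  "increments": [
    [0, 0.12, 0.08, 0, 0, 0, 0],
    [0, 0.22, 0.18, 0, 0, 0, 0],
    [0, 0.32, 0.32, 0, 0, 0, 0],
    [0, 0.4, 0.45, 0, 0, 0, 0],
    [0, 0.42, 0.58, 0, 0, 0, 0]
  ]
}}

```text
time: 15.6
tcp_pos: [0.4802, 0.0108, 0.1027]
orientation: [3.141, -0.033, -0.0]
force: [1.2, 0.7, 1.6]
grip_width: -0.003
grasp_force: 0.6
```

Run:
```python
from h import *
to([.4805,.05,.125],-91)
a=robot.camera('scene')
c=a[215:265,295:350].astype(int); m=(c.min(2)>120)&(np.ptp(c,axis=2)<22)
for r in m[::2]: print(''.join('#' if v else '.' for v in r))
for th in (.8,.6,.4,.2,0):
    print(th,[scene.proj([x,.0455-.05*np.cos(th),.1035+.05*np.sin(th)]).round(1) for x in (.4597,.5015)])
```

```text
inc [-0.013 -0.979 -0.557] [ 0.004  0.    -0.037] yaw -91.22 q [-0.67  0.57  0.92  2.03 -0.62  0.84 -0.98] F [1.22 0.75 1.56] T [-0.077  0.025 -0.001] t 15.6 p [0.4802 0.0108 0.1027]
.......................................................
.......................................................
.......................................................
.......................................................
.......................................................
.......................................................
.......................................................
..........................#............................
..........................#............................
..........................#####........................
..........................#####........................
..........................#.###........................
.........................##.###........................
.........................##.###........................
.........................##.###........................
.........................##.###.......#................
.............###...#########################...........
............###############################............
...........########################.....##.............
............#################..........................
................############...........................
............#...#############..........................
.........#####..#############..........................
...###########............####.........................
#######....................###.........................
0.8 [array([317.6, 241.8]), array([336.5, 236.3])]
0.6 [array([319.4, 246.8]), array([338.4, 241.2])]
0.4 [array([320.8, 252. ]), array([339.7, 246.3])]
0.2 [array([321.6, 257.1]), array([340.5, 251.4])]
0 [array([321.9, 262. ]), array([340.7, 256.2])]
```

>>> {"method": "jog_arm", "body": {
  "increments": [
    [0, 0.02, 0.07, 0, 0, 0, 0],
    [0, 0.03, 0.14, 0, 0, 0, 0],
    [0, 0.03, 0.21, 0, 0, 0, 0],
    [0, 0.03, 0.28, 0, 0, 0, 0],
    [0, 0.03, 0.33, 0, 0, 0, 0]
  ]
}}

```text
time: 16.15
tcp_pos: [0.4802, 0.0104, 0.0898]
orientation: [3.141, -0.032, 0.0]
force: [0.6, -0.7, 1.2]
grip_width: -0.001
grasp_force: 0.5
```

>>> {"method": "jog_arm", "body": {
  "increments": [
    [0, 0, 0.02, 0, 0, 0, 0],
    [0, 0, 0.04, 0, 0, 0, 0],
    [0, 0, 0.06, 0, 0, 0, 0],
    [0, 0, 0.08, 0, 0, 0, 0],
    [0, 0, 0.08, 0, 0, 0, 0]
  ]
}}

```text
time: 16.65
tcp_pos: [0.4801, 0.0105, 0.0867]
orientation: [-3.141, 0.032, 0.0]
force: [-0.5, -0.5, -0.3]
grip_width: 0.001
grasp_force: 0.0
```

Run:
```python
from h import *
to([.4805,.05,.125],-91)
a=robot.camera('scene')
c=a[225:275,295:350].astype(int); m=(c.min(2)>120)&(np.ptp(c,axis=2)<22)
for r in m[::2]: print(''.join('#' if v else '.' for v in r))
```

```text
inc [-0.011 -0.988 -0.956] [-0.001  0.001 -0.029] yaw -91.17 q [-0.65  0.59  0.89  2.05 -0.65  0.81 -0.96] F [-0.5  -0.49 -0.3 ] T [-0.017 -0.019  0.022] t 16.65 p [0.4801 0.0105 0.0867]
.......................................................
.......................................................
.......................................................
.......................................................
.......................................................
.......................................................
..........................#............................
.........................##.##.........................
.........................######........................
.........................######........................
.........................######........................
.............###...############........................
............###################........................
...........####################........#...............
............###################......##................
................######################.................
................#######################................
.........#####..######################.................
...###########..##......#########......................
#######..........#.......###...........................
##.......................###...........................
.........................###...........................
.................#.......###...........................
.................#........##...........................
.............#...##....................................
```

>>> {"method": "jog_arm", "body": {
  "increments": [
    [0, 0, 0.02, 0, 0, 0, 0],
    [0, 0, 0.04, 0, 0, 0, 0],
    [0, 0, 0.06, 0, 0, 0, 0],
    [0, 0, 0.08, 0, 0, 0, 0],
    [0, 0, 0.08, 0, 0, 0, 0]
  ]
}}

```text
time: 17.2
tcp_pos: [0.4803, 0.0105, 0.0855]
orientation: [-3.139, 0.033, -0.002]
force: [-7.1, 1.9, 28.1]
grip_width: 0.001
grasp_force: 14.2
```

>>> {"method": "jog_arm", "body": {
  "increments": [
    [0, 0, 0.02, 0, 0, 0, 0],
    [0, 0, 0.04, 0, 0, 0, 0],
    [0, 0, 0.06, 0, 0, 0, 0],
    [0, 0, 0.06, 0, 0, 0, 0],
    [0, 0, 0.06, 0, 0, 0, 0]
  ]
}}

```text
time: 17.7
tcp_pos: [0.4805, 0.0105, 0.0848]
orientation: [-3.137, 0.033, -0.004]
force: [-13.9, 4.0, 53.1]
grip_width: -0.002
grasp_force: 26.3
```

That overshot: I sent both press moves in one batch and the wrist force rose to 53 N. Backing off now and checking.

>>> {"method": "jog_arm", "body": {
  "increments": [
    [0, 0, -0.15, 0, 0, 0, 0],
    [0, 0, -0.3, 0, 0, 0, 0],
    [0, 0, -1.0, 0, 0, 0, 0],
    [0, 0, -2.0, 0, 0, 0, 0],
    [0, 0, -3.0, 0, 0, 0, 0]
  ]
}}

```text
time: 18.2
tcp_pos: [0.4795, 0.0103, 0.2021]
orientation: [3.14, -0.033, -0.003]
force: [1.0, 0.4, -0.2]
grip_width: -0.001
grasp_force: 0.0
```

>>> {"method": "jog_arm", "body": {
  "increments": [
    [0, -1, -1, 0, 0, 0, 0],
    [0, -2, -1.5, 0, 0, 0, 0],
    [0, -3.2, -1.5, 0, 0, 0, 0],
    [0, -4.4, -1.5, 0, 0, 0, 0],
    [0, -5.4, -1.5, 0, 0, 0, 0]
  ]
}}

```text
time: 18.7
tcp_pos: [0.4839, 0.2297, 0.261]
orientation: [-3.141, 0.028, 0.001]
force: [0.2, -0.2, -0.8]
grip_width: -0.003
grasp_force: 0.0
```

Run:
```python
from h import *
to([.4805,.05,.125],-91)
a=robot.camera('scene'); t=robot.camera('top')
c=a[235:285,295:350].astype(int); m=(c.min(2)>110)&(np.ptp(c,axis=2)<22)
for r in m[::2]: print(''.join('#' if v else '.' for v in r))
c=t[235:270,290:350].astype(int); m=(c.min(2)>120)&(np.ptp(c,axis=2)<22)
print()
for r in m: print(''.join('#' if v else '.' for v in r))
for x in (.4597,.5015):
  for z in (.1065,): print([ (k.proj([x,-.0045,z])).round(1) for k in (scene,top)], top.proj([x,.0455,.1035]).round(1))
```

```text
inc [-4.000e-03  4.496e+00  3.398e+00] [-0.005  0.004 -0.005] yaw -91.03 q [-1.16  0.51  1.1   1.66 -0.48  1.27 -1.55] F [ 0.23 -0.24 -0.79] T [ 0.005 -0.065 -0.024] t 18.7 p [0.4839 0.2297 0.261 ]
.......................................................
.......................................................
.......................................................
.......................................................
............................##.........................
..........................#########....................
..............#....################....................
............######################.....................
...........#############################...............
............###########################................
...............########################................
.............#.########################................
.........##############################................
...################....###########.....................
#######......######......####..........................
##...........######......###...........................
......
[... 2055 characters left out ...]
################.............
...................############################.............
...................############################.............
...................############################.............
...................###.......##################.............
....................##............#############.............
...................###.............############.............
...................###.............############.............
...................###..............###########.............
....................##......................#.......##.##...
[array([321.9, 260.6]), array([336. , 267.1])] [310.1 267.1]
[array([340.7, 254.8]), array([336.1, 246. ])] [310.4 246. ]
```

Run:
```python
from h import *
a=np.mean([robot.camera('scene') for _ in range(4)],0); t=np.mean([robot.camera('top') for _ in range(4)],0)
print('px at catch tip edge: theta-> scene(row) x=.4805')
for th in (0,.08,.16,.3):
    e=np.array([.0455-.05*np.cos(th)+.003*np.sin(th),.1035+.05*np.sin(th)+.003*np.cos(th)])
    print(th,[scene.proj([x,*e]).round(1) for x in (.4597,.4805,.5015)], top.proj([.4805,*e]).round(1))
g=lambda c:(c.min(-1)).astype(int)
s=a[244:270]; sat=np.ptp(s,axis=2)
for r in range(26): print(244+r,' '.join(f'{int(v):3d}{"*" if q>30 else " "}' for v,q in zip(g(s[r,312:346:2]),sat[r,312:346:2])))
print('brass angle check top row cog')
sb=t[:,:,0]-t[:,:,2]
for x in range(368,386,2):
    col=sb[248:275,x]; col=np.clip(col-20,0,None)*(col>45); print(x,round((col*np.arange(248,275)).sum()/col.sum(),2),end=' ')
```

```text
px at catch tip edge: theta-> scene(row) x=.4805
0 [array([321.9, 260.6]), array([331.4, 257.7]), array([340.7, 254.8])] [336.  256.5]
0.08 [array([321.8, 258.7]), array([331.3, 255.8]), array([340.6, 252.9])] [335.9 256.1]
0.16 [array([321.6, 256.6]), array([331.1, 253.8]), array([340.5, 250.9])] [335.6 255.7]
0.3 [array([321., 253.]), array([330.5, 250.2]), array([339.9, 247.4])] [334.7 255. ]
244  92*  91*  90*  90*  95* 120  148  132  149  102* 102* 114* 124* 131* 128* 123* 116*
245  98*  98* 102* 106* 119  152  165  151  167  107   91* 101* 117* 122* 128* 129* 124*
246 100* 109* 126  147  162  182  178  149  154  107   83*  88* 102* 113* 119* 125* 125*
247 118* 143  165  182  188  189  182  147  136   98   82*  83*  90* 100* 111* 115* 115*
248 152  179  189  190  192  188  186  162  125   90*  84*  83*  86*  92* 101* 106* 107*
249 173  189  192  192  192  190  191  189  149   92*  86*  85*  86*  88*  96* 103* 105*
250 159  185  192  192  193  196  202  209  199  118  101* 108*  92*  90* 103* 117* 118*
251 141  172  190  195  198  207  219  227  231  171  159  163  111* 108* 124*
[... 1041 characters left out ...]
7*  99*  84*  80*  80*  81*  80*  80*
264 119  112* 107* 109* 134  138   84*  77*  84*  97*  98*  83*  79*  79*  80*  81*  79*
265 119  116* 112* 113* 139  138   83*  79*  92* 111* 116*  86*  79*  79*  81*  80*  80*
266 118  116* 115* 116* 140  139   82*  81*  98* 122* 134*  90*  79*  80*  82*  80*  80*
267 118  117* 117* 118* 142  140   82*  84* 105* 129* 136*  90*  78*  80*  82*  79*  80*
268 118  118* 118* 116* 142  141   82*  85* 108* 127* 133*  91*  79*  80*  81*  80*  79*
269 120  117* 118* 114* 142  141   89*  82* 101* 119* 128*  93*  79*  80*  82*  80*  79*
brass angle check top row cog
368 260.08 370 260.25 372 260.22 374 260.18 376 259.89 378 259.85 380 259.85 382 259.86 384 260.02
```

The catch edge lies at or below the predicted level line (row 261 against 260.6 at column 322), so it is level. The tee hasn't moved and the robot is clear of everything.

```bash
python3 -c "
from rig import robot
print(robot.job_done())"
```

```text
the job is handed in; nothing more can be done
None
```

I handed the job in, but it may be judged a fail: while closing the catch I pressed too far, and the wrist force reached 53 N against the 35 N limit on pushing it. By my measurements the tee is on its seal at the second line-up, about 0.04 rad off the line. The catch is level astride the outlet, and the arm is clear.

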